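# Find which way the drying canister's lid unscrews and hold the lid off

## Robot

A 7-joint arm with a two-finger parallel gripper is mounted at the origin on the work surface. World frame = base frame: x ahead of the robot, y to its left, z up, the work surface at z = 0. Lengths are in m, angles in rad, forces in N, time in s.
With the tool pointing down it reaches from about 0.4 to 0.85 m from the base axis. Payload 6.9 kg.
Tool frame: the origin (TCP) lies midway between the tips of the shut fingers; the grasp point (between the pads) lies behind it (ctrl.pinch_z is the z of the grasp point in the tool frame, in m); z points along the fingers, y is the line along which they close (so a half turn about z gives the same grasp; the last joint's range is limited). The gripper opens to 85 mm and grips with 20 to 120 N. Pads are 22 mm wide; open, the fingers measure 114 mm over their backs; the gripper's body (76 mm by 85 mm) begins 54 mm behind the grasp point. The pads swing forward as they close: fully open they stand 13 mm farther back than shut.
Start: joints at [1.452, 0.507, -0.238, 1.5, 0.126, 1.149, -0.155], TCP at [0.139, -0.609, 0.231] pointing down, gripper open.
Joint ranges: [-3.08, 3.08], [-0.24, 2.05], [-1.43, 1.35], [0, 2.5], [-1.52, 4.66], [0.17, 1.96], [-2.89, 2.89]. Speed limits (rad/s): [2.39, 2.39, 3.14, 3.14, 3.14, 3.14, 3.14].

## Interface

Orientations are given as a unit quaternion [w, x, y, z].
In Python, from station import ctrl, get_state, vision, ticket, models gives the robot as it stands. Calls block until the motion is done:
- ctrl.movep(position, orientation): joint-space move of the TCP to a pose.
- ctrl.movel(position, frame=None, max_speed=0.15): straight line of the TCP; frame=None keeps the orientation; max_speed is the mean speed in m/s.
- ctrl.set_joints(angles): joint-space move.
- ctrl.ungrasp() and ctrl.close_gripper(force=None): open the fingers fully, or close them until they stop; force is the grip in N (None keeps the last).
- ctrl.pause(seconds).
- ctrl.ik(position, orientation): joint angles nearest the present ones, or None.
- get_state(): the state.
- vision.grab_frame(name): name is "scene" or "top"; returns (picture, depth): 384x512x3 uint8, blue, green, red; 384x512 float32, m along the optical axis (not along the pixel's ray), 0 where there is no reading.
- vision.camera_info(name): a dict with "mtx" (3x3 intrinsics, pixels), "R" (3x3) and "t" (3): a world point X has camera coordinates R X + t. Camera axes: x right, y down, z forward; pixel columns grow to the right and rows downward; lengths in m; the calibration is good to about 2 mm. A picture is of the moment at which its call begins. camera_info takes no time and is no camera call.
A pose or a line that the arm cannot do raises ctrl.Unreachable and nothing moves.
- ticket.close_job(): hands the job in; it is judged then, once.
Trained networks look in the newest picture that a camera, given by its name, has taken for a name from the list of things; names that differ only in an ending like _2 or _b are one class to them, and where a whole thing is asked for, a point or a joint stands for the part that bears it (a point fixed in the world has none). Each returns a list of dicts, best first, with "p" (0 to 1); they miss things now and then, are a little off and sometimes report something else, mostly with a low value. They report only what shows in the picture. A call takes as long as a camera call.
- models.recognise(camera, target): "point" ([column, row] in pixels, amid what is visible of it).
- models.masks_of(camera, target): "mask" (384x512 bool, what is visible of it) and "point" ([column, row] in pixels, amid what is visible of it).
The state is a dict: "time": time; "qpos": joint angles; "qd": joint speeds; "tau": joint torques, N m; "tcp_pos": TCP position; "eef_rot": TCP orientation; "contact_force": force on the tool from outside, world axes, zero at the start; "wrist_torque": the same for the moment, N m; "width": finger opening in m; "gripper_force": force on a finger pad.
Only numpy, scipy, OpenCV 4.12 (cv2) and the standard library are available. Lean on these libraries where they do the work, as an engineer would, in place of code of your own. Each camera call takes 0.05 s, during which the arm holds its last target. There are 200 camera calls.

## Task

The drying canister bolted to the reading-room table is due for fresh drying agent, but nobody remembers whether the quarter-turn thread of its lid is right- or left-handed: by its grip bar, try turning the lid both ways until you find the way it comes loose, and do not force it, neither hard against its stop nor upwards before it has been turned free. Then lift the lid straight off and finish while still holding it in the gripper, level and still over the canister with its rim at least 6 cm above the canister's mouth. Leave everything else on the table where it is.

Things in the scene. Friction and masses are not known exactly. Their poses are not given: they have to be found in the camera images.
- canister: grey round canister, 110 mm across, on a 150 x 150 x 6 mm steel plate bolted to the table (cannot move). Origin at the centre of the plate's underside, z up. Its flat shoulder, on which the lid's rim rests, is 115 mm up. A neck hidden under the lid has a broken flange (72 mm across) that holds the lid down until turned. At the start the lid's x axis is within 4 degrees of the canister's.
- mouth (a point): centre of the canister's mouth (top of its neck), 137 mm above the canister's origin. The lid is free to lift once turned 60 to 120 degrees (90 is best) from the canister's x axis in the right direction; in the wrong one it meets a hard stop after 6 to 18 degrees. Which direction (clockwise or anticlockwise from above) is right changes from start to start and cannot be seen.
- lid: plain aluminium lid of the canister, 84 mm across, 0.2 to 0.35 kg: a skirt 30 mm high with a flat top, and on the top a grip bar along the lid's x axis, 60 mm long, 14 mm wide, 30 mm high (30 to 60 mm above the lid's origin). Origin at the centre of the skirt's lower rim, z up. It turns with little resistance up to a stop; until turned free it rises no more than 3 mm.
- lid_grip (a point): point in the middle of the lid's grip bar, 48 mm above the lid's origin: pinch here from above, across the bar (fingers closing along the lid's y axis).
- jar: small glass jar with a steel lid, 56 mm across, 85 mm high, near the canister; origin at the centre of its underside. Not to be moved.
- tape: roll of paper tape lying flat near the canister, 96 mm across, 24 mm high; origin at the centre of its underside. Not to be moved.
- brush: dusting brush lying on the table at the left; low. Not to be moved.
- mug: white mug, 76 mm across, 90 mm high, at the left; origin at the centre of its underside. Not to be moved.
- loupe: black magnifying loupe, 48 mm across, 42 mm high, at the right; origin at the centre of its underside. Not to be moved.
- ruler: steel straightedge, 200 x 32 x 5 mm, lying on the far side of the table; origin at the centre of its underside. Not to be moved.

How it is judged:
On the way:
1. the lid, still seated, is turned at least 43 degrees from its start direction (angle between the x axis of lid and the x axis of canister, either way round above 0.75 rad and z of lid in the frame of canister below 0.127 m), for 0.05 s.
At the end, for the whole second after the job is handed in: The gripper's fingers hold the lid: its rim is at least 58 mm above the canister's mouth, its axis within 60 mm of the canister's axis, tilted less than 17 degrees, at rest (under 0.03 m/s and 0.3 rad/s), touching neither the canister nor any other thing (z of lid in the frame of mouth above 0.058 m and horizontal distance between lid and canister below 0.06 m and angle between lid's own z axis and vertical below 0.3 rad and linear speed of lid below 0.03 m/s and angular speed of lid below 0.3 rad/s and contact force between the fingers and lid above 1 N and contact force between each of canister, jar, tape, brush, mug, loupe, ruler and lid below 0.1 N); the arm keeps its last pose, push and grip.
It fails at once if the lid is wrenched up past the flange without having been turned free (angle between the x axis of lid and the x axis of canister, either way round below 0.7 rad and z of lid in the frame of canister between 0.122 and 0.135 m and horizontal distance between lid and canister below 0.02 m).
It fails at once if the lid is wrenched: over 250 N between lid and canister (contact force between canister and lid above 250 N).
It fails at once if a bystander is moved by more than 30 mm (distance of any of jar, tape, brush, mug, loupe, ruler from where it was at the start of the episode above 0.03 m).
It also fails if it takes over 45 s, if anything falls off the work surface, if the arm or the gripper's body presses on something with over 40 N, if the wrist force passes 120 N, or if a joint passes its speed limit or range.

## Working session

There is one attempt and no reset: what is moved stays moved. The work goes in short steps, each a Python script; the robot and the scene stay as the last script left them, time stands still between calls to the robot, and variables do not carry over. Pictures are saved under pics/ and viewed, at most 10 in all, crops included, and the job is handed in when it is done.

```bash
mkdir -p pics
cat > h.py <<'E'
import numpy as np, cv2
from station import ctrl, get_state, vision, ticket, models
def cloud(cam):
    im,d=vision.grab_frame(cam); c=vision.camera_info(cam)
    K,R,t=[np.array(c[k]) for k in("mtx","R","t")]
    v,u=np.mgrid[:384,:512]
    P=np.stack([(u-K[0,2])/K[0,0]*d,(v-K[1,2])/K[1,1]*d,d],-1)
    return im,d,(P-t.ravel())@R
E
python3 - <<'E'
from h import *
a=[]
for c in("scene","top"):
    im,d,W=cloud(c); a.append(im)
    for n in("lid","lid_grip","canister","jar","tape"):
        for m in models.masks_of(c,n)[:1]:
            k=m["mask"]&(d>0); p=W[k]
            print(c,n,round(m["p"],2),np.round(m["point"]),k.sum(),np.round(np.median(p,0),3),np.round(np.percentile(p,[2,98],0),3).tolist())
            if n in("lid","lid_grip"):
                z=p[:,2].max(); q=p[(p[:,2]>.158)&(p[:,2]<.19)]
                top=p[p[:,2]>.168]
                if len(top)>5:
                    r=cv2.minAreaRect(top[:,:2].astype(np.float32)*1000); print("  bar",len(top),z,r, top.mean(0))
                    rim=p[(p[:,2]>.14)&(p[:,2]<.152)]
                    if len(rim)>5: print("  rim",cv2.minEnclosingCircle(rim[:,:2].astype(np.float32)*1000))
    print(np.round(-np.array(vision.camera_info(c)["R"]).T@np.array(vision.camera_info(c)["t"]).ravel(),2))
cv2.imwrite("pics/a.png",cv2.resize(np.vstack(a),(400,600),interpolation=cv2.INTER_AREA))
s=get_state(); print(ctrl.pinch_z,s["time"],s["eef_rot"],s["tcp_pos"],s["contact_force"])
E
```

```text
scene lid 0.6 [284. 162.] 664 [0.589 0.078 0.145] [[0.544, 0.046, 0.118], [0.618, 0.122, 0.176]]
  bar 92 0.17846033281501628 ((577.1152954101562, 86.19412231445312), (59.98527526855469, 18.072999954223633), 2.5072684288024902) [0.57782422 0.08477782 0.1736049 ]
  rim ((578.8097534179688, 86.1178207397461), 43.8380241394043)
scene lid_grip 0.89 [287. 166.] 664 [0.589 0.078 0.145] [[0.544, 0.045, 0.117], [0.618, 0.121, 0.176]]
  bar 89 0.17846033281501628 ((577.3986206054688, 86.20652770996094), (59.41804885864258, 18.072999954223633), 2.5072684288024902) [0.57881138 0.08474358 0.17361196]
  rim ((578.8097534179688, 86.1178207397461), 43.8380241394043)
scene canister 0.58 [285. 193.] 1811 [0.615 0.05  0.029] [[0.51, 0.014, 0.003], [0.65, 0.154, 0.117]]
scene jar 0.57 [315. 153.] 403 [0.532 0.243 0.059] [[0.501, 0.229, 0.009], [0.548, 0.276, 0.087]]
scene tape 0.65 [232. 197.] 532 [ 0.52  -0.083  0.021] [[0.471, -0.129, -0.001], [0.562, -0.037, 0.027]]
[ 1.17 -0.48  0.92]
top lid 0.71 [228. 197.] 490 [0.572 0.081 0.146] [[0.535, 0.047, 0.135], [0.609, 0.121, 0.177]]
  bar 80 0.18244674
[... 307 characters left out ...]
177]]
  bar 80 0.1824467491889106 ((572.6365356445312, 84.48746490478516), (59.57186508178711, 13.319939613342285), 0.9786052703857422) [0.57281457 0.08420895 0.17475982]
  rim ((572.1988525390625, 84.2425308227539), 41.35308837890625)
top canister 0.94 [238. 202.] 1184 [0.548 0.066 0.009] [[0.498, 0.01, -0.0], [0.645, 0.157, 0.144]]
top jar 0.51 [180. 212.] 227 [0.515 0.247 0.084] [[0.49, 0.227, 0.02], [0.538, 0.275, 0.09]]
top tape 0.69 [283. 207.] 241 [ 0.516 -0.09   0.024] [[0.468, -0.13, -0.001], [0.556, -0.042, 0.03]]
[ 0.43 -0.03  1.39]
-0.0187 0.6 [-3.00930305e-05  9.93688705e-01  1.12172890e-01 -1.21444343e-05] [ 0.13928891 -0.60924207  0.23127338] [0.46656394 0.15544327 0.20772931]
```

View pics/a.png

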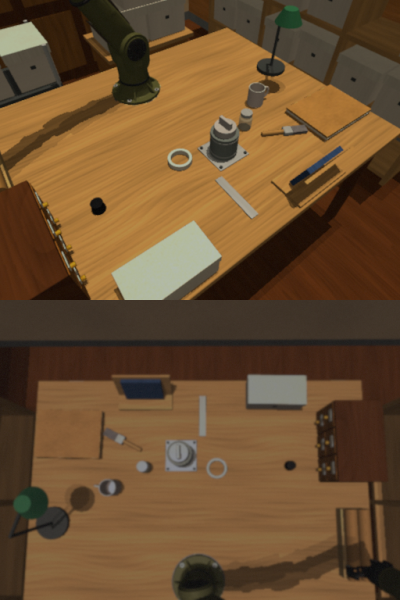

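The pictures show the canister in mid-table (top image about 228,197), with the jar to its left and the tape to its right. The lid is at about (0.573, 0.0845), its bar lies roughly along x with its top at 0.175 m, which matches the given size.

```bash
cat >> h.py <<'E'
from scipy.spatial.transform import Rotation as Ro
def down(yaw):   # tool z down, tool x at yaw (so y across the bar)
    q=(Ro.from_euler("z",yaw)*Ro.from_euler("x",np.pi)).as_quat(); return [q[3],*q[:3]]
E
python3 - <<'E'
from h import *
y0=np.radians(1.5)
best=None
for f in(0,np.pi,-np.pi):
    q=ctrl.ik([.573,.0845,.30],down(y0+f))
    print(f, None if q is None else np.round(q,2))
    if q is not None and (best is None or abs(q[6])<abs(best[0][6])): best=(q,f)
q,f=best
o=down(y0+f)
s=get_state()
ctrl.movel([s["tcp_pos"][0],s["tcp_pos"][1],.30])
ctrl.movep([.573,.0845,.30],o)
im,d,W=cloud("top")
ctrl.movel([.573,.0845,.215],None,.15)
s=get_state(); print(s["time"],np.round(s["qpos"],3),s["tcp_pos"],s["contact_force"],s["wrist_torque"],s["width"])
im,d,W=cloud("scene"); cv2.imwrite("pics/b.png",cv2.resize(im[90:270,180:400],None,fx=3,fy=3))
E
```

```text
0 [ 0.41  0.52 -1.    1.5   0.44  1.36 -2.17]
3.141592653589793 [ 0.52  0.65 -1.32  1.5   0.63  1.48  0.79]
-3.141592653589793 [ 0.52  0.65 -1.32  1.5   0.63  1.48  0.79]
4.85 [ 0.527  0.751 -1.342  1.642  0.747  1.361  0.673] [0.57327534 0.08490632 0.21579384] [ 0.74228902 -0.00325364  1.15151465] [-0.00311948 -0.05436562  0.02546273] 0.08538335298254833
```

View pics/b.png

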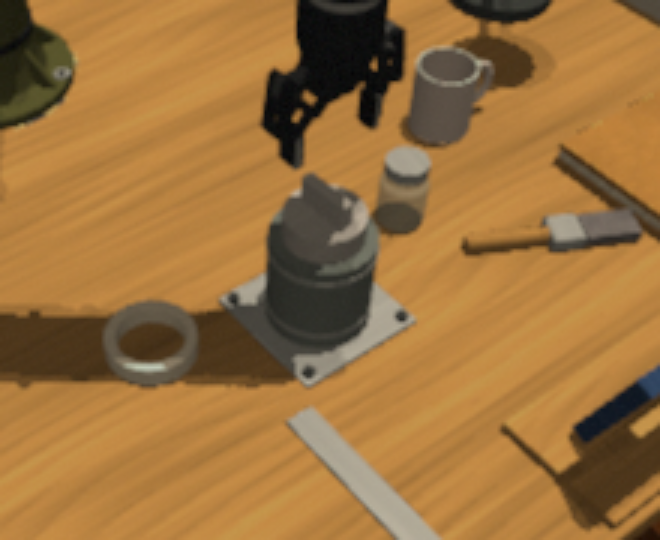

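The open fingers (crop about 290,140 and 370,110) straddle the bar (320,200), and the path down is clear. Descending, gripping, then testing both directions.

```bash
cat >> h.py <<'E'
def show(l=""):
    s=get_state(); print(l,round(s["time"],2),np.round(s["qpos"][6],3),"tcp",np.round(s["tcp_pos"],4),"F",np.round(s["contact_force"],1),"T",np.round(s["wrist_torque"],2),"w",round(s["width"],4),round(float(np.max(s["gripper_force"])),1)); return s
def turn(q0,deg):
    q=np.array(q0); q[6]+=np.radians(deg); ctrl.set_joints(list(q)); return show(f"{deg:+d}")
E
python3 - <<'E'
from h import *
ctrl.movel([.573,.0845,.150],None,.1); show("down")
ctrl.close_gripper(50); s=show("grip")
q0=list(s["qpos"]); print(np.round(q0,3)); np.save("q0.npy",q0)
base=s["wrist_torque"][2]
for sg in(1,-1):
    for a in(4,8,12,16,20,24):
        s=turn(q0,sg*a)
        if abs(s["wrist_torque"][2]-base)>.35: print("stop"); break
    else: print("free way",sg); break
    turn(q0,0)
E
```

```text
down 5.7 0.608 tcp [0.5732 0.0849 0.1504] F [ 1.  -0.  -0.2] T [0.   0.08 0.02] w 0.0851 0.0
grip 6.36 0.608 tcp [0.5731 0.0846 0.1503] F [-0.5 -0.2  2.2] T [-0.08  0.08  0.01] w 0.0128 50.8
[ 0.506  0.814 -1.288  1.732  0.825  1.255  0.608]
+4 6.61 0.676 tcp [0.5731 0.0846 0.1503] F [ 0.4 -0.7  1.3] T [-0.1   0.05  0.06] w 0.013 50.7
+8 6.86 0.745 tcp [0.5732 0.0846 0.1503] F [ 0.2 -0.6  1. ] T [-0.07 -0.05  0.08] w 0.0132 50.7
+12 7.11 0.814 tcp [0.5731 0.0846 0.1503] F [0.5 0.2 0.4] T [-0.05  0.03  0.04] w 0.013 50.7
+16 7.36 0.884 tcp [0.5731 0.0846 0.1503] F [0.2 0.6 1.4] T [-0.06  0.    0.11] w 0.0132 50.7
+20 7.61 0.953 tcp [0.5732 0.0845 0.1503] F [ 1.1 -0.4  1.8] T [-0.11 -0.11  0.12] w 0.0132 50.8
+24 7.86 1.023 tcp [0.5734 0.0843 0.1503] F [ 1.  -1.9  1.4] T [-0.34 -0.36  0.08] w 0.0132 50.7
free way 1
```

Run:
```python
from h import *
q0=np.load("q0.npy")
for a in range(28,53,4):
    s=turn(q0,a)
    if abs(s["wrist_torque"][2])>.5 or np.linalg.norm(s["contact_force"])>12: print("stop"); break
im,d,W=cloud("scene"); cv2.imwrite("pics/c.png",cv2.resize(im[110:230,230:350],None,fx=5,fy=5,interpolation=cv2.INTER_CUBIC))
```

```text
+28 8.11 1.093 tcp [0.5736 0.0843 0.1503] F [ 2.2 -1.7 -0.1] T [-0.45 -0.56  0.11] w 0.0132 50.7
+32 8.36 1.163 tcp [0.5735 0.0844 0.1503] F [ 4.3 -3.2  1.3] T [-0.57 -0.84  0.17] w 0.013 50.7
+36 8.61 1.233 tcp [0.5734 0.0845 0.1503] F [ 4.5 -1.2  0. ] T [-0.47 -0.87  0.15] w 0.0131 50.8
+40 8.86 1.302 tcp [0.5732 0.0841 0.1503] F [ 4.3 -3.8  1.3] T [-0.85 -0.78  0.16] w 0.0128 50.9
+44 9.11 1.372 tcp [0.5733 0.0839 0.1503] F [ 4.5 -4.4  2.4] T [-0.95 -0.74  0.17] w 0.0129 51.0
+48 9.36 1.442 tcp [0.5735 0.0837 0.1503] F [ 4.6 -3.6  2.6] T [-1.06 -0.9   0.06] w 0.013 50.9
+52 9.61 1.512 tcp [0.5738 0.0836 0.1504] F [ 4.4 -5.3  2.2] T [-1.18 -1.11  0.14] w 0.0131 50.9
```

View pics/c.png

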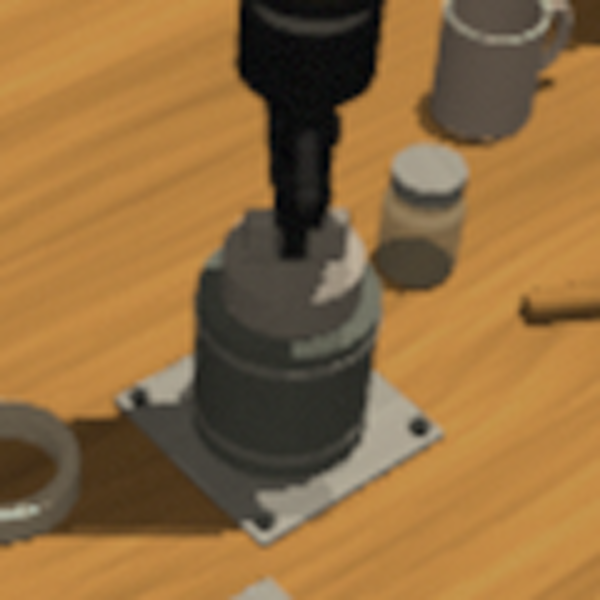

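The bar (crop about 300,235) now faces the camera broadside, so it has turned with the fingers: this is the free direction. I'll go on to 90° and test-lift gently.

Run:
```python
from h import *
q0=np.load("q0.npy")
for a in(60,68,76,84,89):
    s=turn(q0,a)
    if abs(s["wrist_torque"][2])>.6 or np.linalg.norm(s["contact_force"])>15: print("stop"); break
else:
    ctrl.pause(.2); p=np.array(s["tcp_pos"])
    for dz in(.002,.004,.007,.012,.02,.03):
        ctrl.movel(list(p+[0,0,dz]),None,.05); s=show(dz)
        if s["contact_force"][2]<-12: print("held"); break
    else:
        ctrl.movel(list(p+[0,0,.1]),None,.08); ctrl.pause(.5); show("top")
im,d,W=cloud("scene"); cv2.imwrite("pics/d.png",cv2.resize(im[90:230,220:360],None,fx=4,fy=4,interpolation=cv2.INTER_CUBIC))
m=models.masks_of("scene","lid")
if m: k=m[0]["mask"]&(d>0); print(m[0]["p"],np.percentile(W[k],[2,50,98],0).round(3))
```

```text
+60 9.92 1.652 tcp [0.5743 0.0838 0.1504] F [ 6.9 -4.2  1. ] T [-1.02 -1.56  0.13] w 0.0126 50.7
+68 10.18 1.791 tcp [0.5742 0.0837 0.1504] F [ 6.5 -4.8  1.1] T [-1.03 -1.48  0.18] w 0.0132 50.8
+76 10.43 1.931 tcp [0.5744 0.0833 0.1504] F [ 7.2 -5.6  0.6] T [-1.29 -1.49  0.18] w 0.0134 51.0
+84 10.69 2.071 tcp [0.575  0.0834 0.1506] F [ 8.7 -6.1  0.6] T [-1.24 -1.96  0.18] w 0.0128 50.6
+89 10.94 2.158 tcp [0.575  0.0831 0.1506] F [ 8.4 -4.9  0.7] T [-1.34 -1.99  0.1 ] w 0.0129 50.7
0.002 11.39 2.166 tcp [0.5751 0.0828 0.1523] F [ 4.  -3.2 -1.8] T [-0.89 -1.06 -0.08] w 0.013 50.3
0.004 11.64 2.168 tcp [0.575  0.0827 0.1542] F [ 4.2 -3.6 -2.5] T [-0.97 -1.04 -0.03] w 0.013 50.2
0.007 11.89 2.172 tcp [0.5749 0.0827 0.1574] F [ 3.8 -4.  -0.9] T [-1.03 -0.89 -0.09] w 0.0135 50.4
0.012 12.14 2.178 tcp [0.5748 0.0833 0.1625] F [ 2.9 -3.4 -1.7] T [-0.67 -0.67 -0.06] w 0.0129 50.4
0.02 12.45 2.188 tcp [0.5744 0.0842 0.171 ] F [-1.   0.3 -2.3] T [ 0.01 -0.02 -0.  ] w 0.0132 50.2
0.03 12.8 2.199 tcp [0.5751 0.0834 0.1811] F [ 0.5 -0.6 -3. ] T [ 0.02 -0.03 -0.  ] w 0.0132 50.2
top 14.32 2.276 tcp [0.575  0.0831 0.2505] F [ 1.1  0.6 -3.1] T [-0.01  0.    0.04] w 0.0131 50.2
0.67 [[0.543 0.046 0.221]
 [0.591 0.068 0.245]
 [0.618 0.121 0.275]]
```

View pics/d.png

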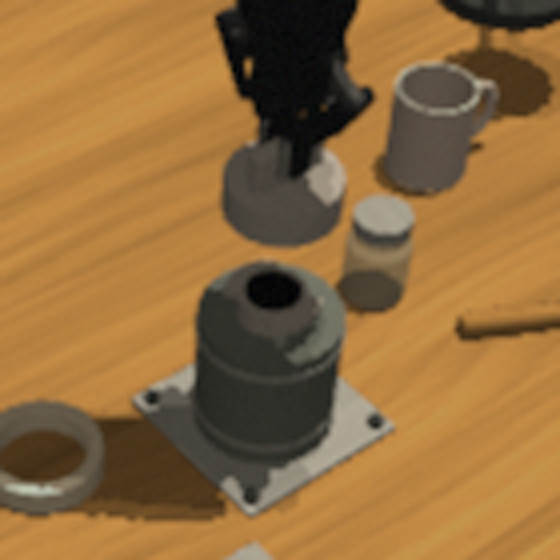

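The lid (crop about 285,195) hangs level in the gripper above the open mouth (273,290). Its rim is at about 0.215 m, 78 mm above the mouth. Handing in.

```bash
python3 -c "
from station import ticket
print(ticket.close_job())"
```

```text
the job is handed in; nothing more can be done
None
```

I turned the lid about 89° clockwise from above, lifted it straight off, and handed the job in at about 14 s with the lid held level and still, its rim about 78 mm above the mouth; the first direction tried came loose, so I never turned it the other way, and the hand-in returned no verdict.

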